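# Slide the accessory tray home into the sewing machine

## Robot

A 6-joint arm with a two-finger parallel gripper is mounted at the origin on the work surface. World frame = base frame: x ahead of the robot, y to its left, z up, the work surface at z = 0. Lengths are in m, angles in rad, forces in N, time in s.
With the tool pointing down it reaches from about 0.2 to 0.875 m from the base axis. Payload 3.4 kg.
Tool frame: the origin (TCP) lies midway between the tips of the shut fingers; the grasp point (between the pads) lies env.grip_point_offset behind it (env.grip_point_offset is the distance from the TCP to the grasp point, in m); z points along the fingers, y is the line along which they close (so a half turn about z gives the same grasp; the last joint's range is limited). The gripper opens to 94 mm and grips with 3 to 60 N. Pads are 16 mm wide; open, the fingers measure 119 mm over their backs; the gripper's body (75 mm by 177 mm) begins 78 mm behind the grasp point.
Start: joints at [-1.261, 0.276, 1.505, -0, 1.361, -0.121], TCP at [0.24, -0.523, 0.205] pointing down, gripper open.
Joint ranges: [-2.89, 2.89], [-0.75, 2.08], [0.22, 2.7], [-1.18, 4.32], [0.11, 2.71], [-2.7, 2.7]. Speed limits (rad/s): [2.57, 2.57, 3.14, 3.14, 3.14, 3.14].

## Interface

Orientations are given as a unit quaternion [x, y, z, w].
In Python, from station import env, cams gives the robot as it stands. The module is installed in compiled form; this text tells all that it offers.
- The arm moves only by the tool step_arm, never from a script. Its argument "plan" is a list that holds one entry, the list of rows, each a list of 5 numbers: the opening, from 0 (shut) to 1 (fully open), then the shift along the tool's x, y, z in fractions of the full range, 1 being 500 mm, then the turn about the tool's z in fractions of the full range, 1 being 360 degrees. A call has 1 to 20 rows; each row is the pose to reach, as a shift and turn from the pose commanded when the call began, along the tool's axes at that moment; what a row does not reach only later rows make up. A row lasts 1/8 s, in which the tool goes at most 62.5 mm and 10.7 degrees, less where a joint would pass 70% of its speed; a pose out of reach is approached as far as the arm can. No shift or turn number may pass 1 either way. A call with a gripper value outside its range is refused whole. The fingers move at their own pace and stop on an object; "newtons" is the grip in N (left out, the last holds). Time passes only in rows, so rows that repeat a pose let the fingers close. It gives the time, the measured TCP pose, the force, the opening and the grip force at its end, in the units of the state.
- env.read_state(): the state, without advancing time (a new reading comes with each control period).
- cams.grab_frame(name): name is "side" or "top"; returns the picture (384x512x3 uint8, red, green, blue); there is no depth.
- cams.get_calibration(name): a dict with "K" (3x3 intrinsics, pixels), "view" (4x4, takes a point from world to camera coordinates). Camera axes: x right, y down, z forward; pixel columns grow to the right and rows downward; lengths in m; the calibration is good to about 2 mm. A picture is of the moment at which its call begins. get_calibration takes no time and is no camera call.
- env.hand_in(): hands the job in; it is judged then, once.
The state is a dict: "t": time; "q": joint angles; "dq": joint speeds; "joint_efforts": joint torques, N m; "ee_pos": TCP position; "eef_rot": TCP orientation; "ft_force": force on the tool from outside, world axes, zero at the start; "wrist_torque": the same for the moment, N m; "width": finger opening in m; "grip_force": force on a finger pad.
Only numpy, scipy, OpenCV 4.12 (cv2) and the standard library are available. Lean on these libraries where they do the work, as an engineer would, in place of code of your own. Each camera call takes 0.05 s, during which the arm holds its last target. There are 200 camera calls.

## Task

Pick up the grey accessory tray by its upright grip fin and slide it nose first into the bay in the open end of the sewing machine's bed until it is fully home, its face plate flush against the machine. The guide walls deep in the bay may stand well off the machine's centre line: feel for the gap between them and let them line the tray up, gently, without forcing anything. Let go of the tray, and leave the tumbler and the thread spools as they stand.

Things in the scene. Friction and masses are not known exactly. Their poses are not given: they have to be found in the camera images.
- machine: White sewing machine, fixed. Origin: table height, middle of the bed's open end face; +x horizontally into the bay along the bed, y across, z up. Bed: 450 mm long (x 0 to 450), 220 wide, top 66 mm above the table. Arm, head and column stand on it beyond x = 140, up to 295 high. It is rigid; over 22 N between tray and machine counts as forcing it.
- bay (a point): Middle of the bay's mouth on its floor, 6 mm above the table (a 6 mm step up), straight above the machine's origin; axes as the machine. The opening in the end face is 116 mm wide (y -58 to 58) and 46 high, floor to ceiling, under the bed's end; the bay is 150 mm deep.
- bay_inner (a point): Point 120 mm inside the bay on its floor, on the centre line. Two rigid guide walls, 88 mm apart, 20 thick, parallel to x, run from 45 to 140 mm behind the mouth, floor to ceiling, with blunt square front ends. The pair sits up to 13 mm to either side (along y) of the centre line, untracked: the nose butts on one wall's end, or goes in. Find it by touch.
- tray: Open grey tray, loose, flat on the table, 0.1 to 0.2 kg. Origin: underside, middle of the face plate's back, which stops against the machine; +x to the nose, z up. Box: x 0 to 120 mm, 84 wide, 28 high. Face plate: x -8 to 0, 146 wide, 50 high. Home, its origin has the machine origin's x, is 6 mm above it, and beside it in y by the guides' offset.
- grip (a point): Where to grip the tray: on its upright fin, 33 mm above the tray's underside and 30 mm in front of its origin (x = -30). The fin spans x -52 to -8 mm, is 12 mm thick (along y) and reaches from z = 8 to 46 mm. The nose droops a little when lifted by it.
- tumbler: Bystander: drinking glass, 72 mm across, 100 mm high, origin under its centre.
- spool_a: Bystander: green thread spool standing upright, 34 mm across, 50 mm high, origin under its centre.
- spool_b: Bystander: pale thread spool standing upright, 34 mm across, 50 mm high, origin under its centre.
Things that resemble listed ones, but are neither listed nor needed, are in the scene too. Of the things that look like the tray, the larger one is meant.

How it is judged:
On the way:
1. the tray's nose is between the guides, the tray half way in (x of tray in the frame of machine above -0.06 m and y of tray in the frame of machine between -0.02 and 0.02 m and angle between the x axis of tray and the x axis of machine, either way round below 0.15 rad), for 0.1 s.
At the end, for the whole second after the job is handed in: The tray lies flat in the bay (tilt under 0.05 rad), at rest and in line with it (0.05 rad), its face plate within 2.5 mm of the machine's end face (x of tray in the frame of machine between -0.0025 and 0.004 m and y of tray in the frame of machine between -0.018 and 0.018 m and z of tray in the frame of machine between 0.003 and 0.0085 m and angle between the x axis of tray and the x axis of machine, either way round below 0.05 rad and angle between tray's own z axis and vertical below 0.05 rad and linear speed of tray below 0.01 m/s); the robot touches nothing.
It fails at once if the tray is forced: more than 22 N between tray and machine (contact force between tray and machine above 22 N).
It fails at once if the tumbler is pushed away or knocked over (distance of tumbler from where it was at the start of the episode above 0.03 m or angle between tumbler's own z axis and vertical above 0.6 rad).
It fails at once if the spool_a is pushed away or knocked over (distance of spool_a from where it was at the start of the episode above 0.03 m or angle between spool_a's own z axis and vertical above 0.6 rad).
It fails at once if the spool_b is pushed away or knocked over (distance of spool_b from where it was at the start of the episode above 0.03 m or angle between spool_b's own z axis and vertical above 0.6 rad).
It also fails if it takes over 67 s, if anything falls off the work surface, if the arm or the gripper's body presses on something with over 40 N, if the wrist force passes 120 N, or if a joint passes its speed limit or range.

## Working session

There is one attempt and no reset: what is moved stays moved. The work goes in short steps, Python scripts to look and compute and a tool call to move; the robot and the scene stay as the last step left them, time stands still between calls to the robot, and variables do not carry over. Pictures are saved under pics/ and viewed, at most 10 in all, crops included, and the job is handed in when it is done.

Besides the shell and the picture viewer there is one more tool, called after ">>>" as a command line: name --argument value ..., lists and objects as JSON in quotes. step_arm: Moves the arm, as the interface text tells. Its arguments: {"type":"object","properties":{"plan":{"type":"array"},"newtons":{"type":"number"}},"required":["plan"]}

```bash
mkdir -p pics; python3 - <<'E'
from station import env,cams
import cv2
for n in("side","top"):
    cv2.imwrite(f"pics/{n}0.png",cams.grab_frame(n)[:,:,::-1]); c=cams.get_calibration(n); print(n,c["K"],c["view"])
s=env.read_state(); print(s, env.grip_point_offset)
E
```

```text
side [[384.02455139   0.         263.49912608]
 [  0.         384.02455139 194.03362502]
 [  0.           0.           1.        ]] [[ 0.96752348 -0.25175761 -0.02272478 -0.62476684]
 [-0.15402381 -0.51585792 -0.84271423  0.07303947]
 [ 0.20043696  0.81884596 -0.53788132  0.7834371 ]
 [ 0.          0.          0.          1.        ]]
top [[494.5300629    0.         260.10984243]
 [  0.         494.5300629  200.58680099]
 [  0.           0.           1.        ]] [[ 0.02037207 -0.99937715 -0.02881475 -0.12537908]
 [-0.9893528  -0.01599693 -0.14465526  0.61029084]
 [ 0.14410421  0.03145488 -0.98906247  1.12097493]
 [ 0.          0.          0.          1.        ]]
{'t': 0.1, 'q': array([-1.26097833e+00,  2.76509392e-01,  1.50600124e+00,  1.36012950e-05,
        1.36072818e+00, -1.21031022e-01]), 'dq': array([-0.0007785 , -0.00084817, -0.00073367, -0.00043964, -0.00206492,
       -0.00254314]), 'joint_efforts': array([ 1.56598835e-03, -4.05455554e+01, -2.37779939e+01,  7.04390486e-02,
        2.98908656e-02, -5.69527094e-05]), 'ee_pos': array([ 0.23996788, -0.52195887,  0.20470613]), 'eef_rot': array([ 9.76885711e-01,  2.13760682e-01, -7.09574933e-05, -8.20040505e-04]), 'ft_force': array([ 0.23889059, -0.37312111, -1.40270161]), 'wrist_torque': array([ 0.01423146, -0.02395357,  0.04510518]), 'grip_force': 0.0, 'width': 0.09374944760699445} 0.0188
```

View pics/top0.png

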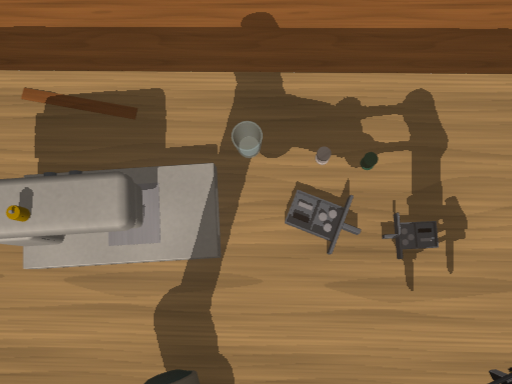

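View pics/side0.png

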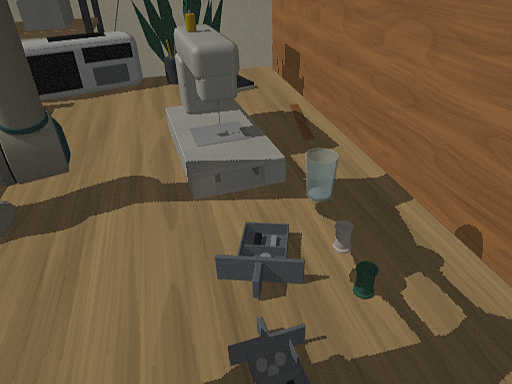

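Top view: the machine's open end is at col ~217 (rows 164–257), facing right. The large tray is at (320,217) with its nose to the left and fin at (350,229). The tumbler is at (247,140), the spools at (322,156) and (369,160), and the decoy at (415,235). I'll enlarge both views to measure corners.

```bash
python3 - <<'E'
import cv2
a=cv2.imread("pics/top0.png")[150:290,200:390]; cv2.imwrite("pics/topc.png",cv2.resize(cv2.convertScaleAbs(a,alpha=1.5),None,fx=4,fy=4,interpolation=cv2.INTER_CUBIC))
a=cv2.imread("pics/side0.png")[130:310,160:340]; cv2.imwrite("pics/sidec.png",cv2.resize(cv2.convertScaleAbs(a,alpha=1.5),None,fx=3.3333,fy=3.3333,interpolation=cv2.INTER_CUBIC))
E
```

```text
(no output)
```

View pics/topc.png

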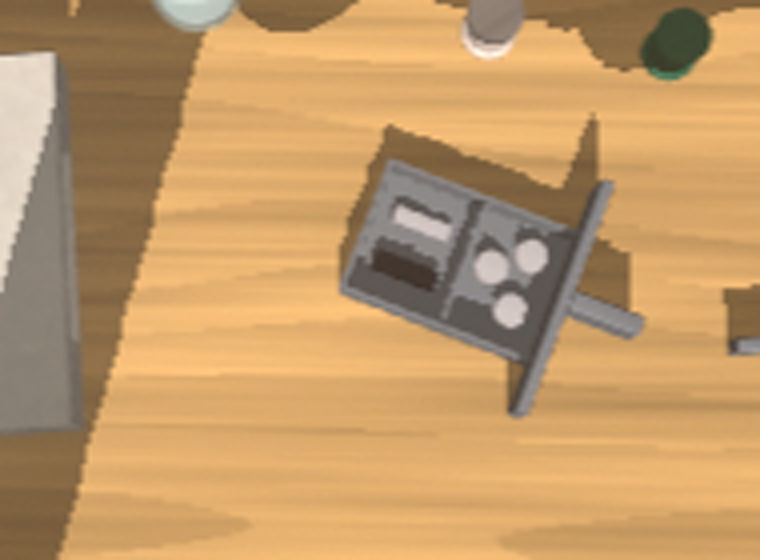

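View pics/sidec.png

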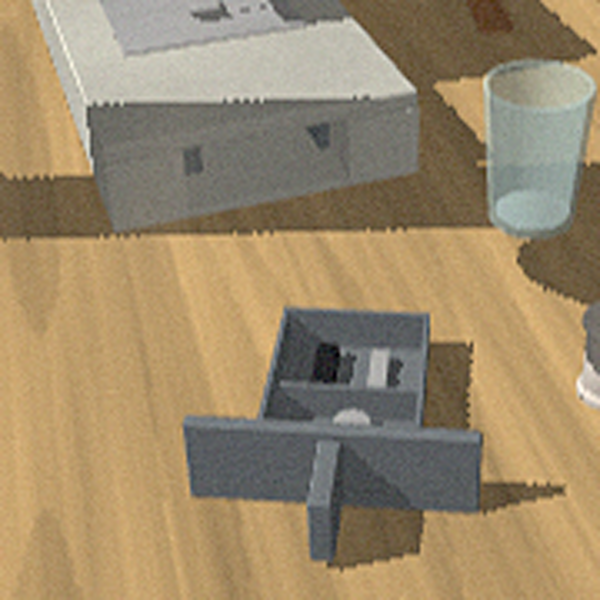

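Top crop: bed end top edge runs (55,53)–(75,428). The tray's nose corners are (390,160) and (343,290), its plate ends (606,183) and (518,413), and its fin end (638,325). The side crop shows the same corners. Next I'll cast rays.

```bash
cat > h.py <<'E'
import numpy as np
from station import env,cams
def ray(n,uv,z):
    c=cams.get_calibration(n); K,V=c["K"],c["view"]; R,t=V[:3,:3],V[:3,3]
    d=R.T@np.linalg.solve(K,[*uv,1]); o=-R.T@t
    return o+d*(z-o[2])/d[2]
top=lambda u,v:(200+(u+.5)/4-.5,150+(v+.5)/4-.5)
side=lambda u,v:(160+(u+.5)/3.3333-.5,130+(v+.5)/3.3333-.5)
E
python3 - <<'E'
from h import *
P=lambda l,n,uv,z:print(l,n,ray(n,uv,z)[:2].round(4))
for l,u,z in[("bed+x",(55,53),.066),("bed-x",(74,430),.066),("nose+x",(390,160),.028),("nose-x",(343,290),.028),("plateback+x",(612,183),.05),("plateback-x",(525,415),.05),("platefront+x",(602,181),.05),("platefront-x",(510,411),.05),("finend a",(643,318),.046),("finend b",(632,338),.046),("finroot a",(578,293),.046),("finroot b",(566,314),.046)]: P(l,"top",top(*u),z)
for l,u in[("bedfar +x",(22+.0,177)),("bedfarlow",(23,268))]: P(l,"top",u,.066)
for l,u,z in[("bed -x",(88,103),.066),("bed+x",(416,92),.066),("bedlow-x",(118,231),0),("bedlow+x",(417,168),0),("nose-x",(286,309),.028),("nose+x",(429,314),.028),("plateback-x",(184,424),.05),("plateback+x",(481,440),.05),("finend a",(310,505),.046),("finend b",(331,505),.046),("platelow-x",(193,495),0),("platelow+x",(479,511),0)]: P(l,"side",side(*u),z)
for l,u in [("tumbler",(247,148)),("spoolb",(322,161)),("spoola",(368,166))]: P(l,"top",u,0)
E
```

```text
bed+x top [ 0.6964 -0.0039]
bed-x top [ 0.4777 -0.0222]
nose+x top [ 0.6424 -0.2015]
nose-x top [ 0.5641 -0.1745]
plateback+x top [ 0.6271 -0.3297]
plateback-x top [ 0.4918 -0.2792]
platefront+x top [ 0.6282 -0.3239]
platefront-x top [ 0.4939 -0.2706]
finend a top [ 0.549  -0.3476]
finend b top [ 0.5374 -0.3412]
finroot a top [ 0.5629 -0.3103]
finroot b top [ 0.5506 -0.3033]
bedfar +x top [0.6561 0.447 ]
bedfarlow top [0.4442 0.4253]
bed -x side [0.4751 0.04  ]
bed+x side [ 0.6941 -0.0103]
bedlow-x side [ 0.4811 -0.0234]
bedlow+x side [ 0.698  -0.0017]
nose-x side [ 0.5644 -0.1778]
nose+x side [ 0.6417 -0.2054]
plateback-x side [ 0.4915 -0.2842]
plateback+x side [ 0.6261 -0.3346]
finend a side [ 0.5389 -0.3497]
finend b side [ 0.548  -0.3523]
platelow-x side [ 0.4919 -0.2818]
platelow+x side [ 0.6277 -0.332 ]
tumbler top [ 0.75   -0.0776]
spoolb top [ 0.7195 -0.2631]
spoola top [ 0.7086 -0.3754]
```

Units first: shifts go in shares of 500 mm and turns go in shares of 360 degrees. So 0.365 m is 0.73, 0.24 m is 0.48, -45.3 degrees is -0.1258.

>>> step_arm --plan '[[[1, 0.12, -0.016, 0, -0.0222], [1, 0.24, -0.032, 0, -0.0444], [1, 0.36, -0.048, 0, -0.0667], [1, 0.48, -0.064, 0, -0.0889], [1, 0.6, -0.08, 0.08, -0.1111], [1, 0.7, -0.094, 0.16, -0.1258], [1, 0.73, -0.098, 0.23, -0.1258], [1, 0.73, -0.098, 0.23, -0.1258], [1, 0.73, -0.098, 0.23, -0.1258]]]'

```text
t: 1.23
ee_pos: [0.5512, -0.3264, 0.0912]
eef_rot: [0.819, 0.573, -0.0, 0.0]
ft_force: [-0.2, -0.7, 0.8]
width: 0.0941
grip_force: 0.0
```

```bash
python3 - <<'E'
from h import *
import cv2
from scipy.spatial.transform import Rotation as R
a=[cv2.resize(cams.grab_frame(n)[r:r+180,c:c+200,::-1],None,fx=2,fy=2,interpolation=cv2.INTER_CUBIC) for n,r,c in(("top",130,250),("side",180,170))]
cv2.imwrite("pics/b.png",cv2.convertScaleAbs(np.hstack(a),alpha=1.4))
s=env.read_state();r=R.from_quat(s["eef_rot"]).as_matrix();print(s["t"],s["ee_pos"],np.degrees(np.arctan2(r[1,0],r[0,0])),s["ft_force"],s["wrist_torque"])
E
```

```text
1.325 [ 0.55145725 -0.32717277  0.09242795] 69.914980468719 [-0.06859879  0.42284371  0.17795174] [-0.03503946 -0.09596688 -0.00239482]
```

View pics/b.png

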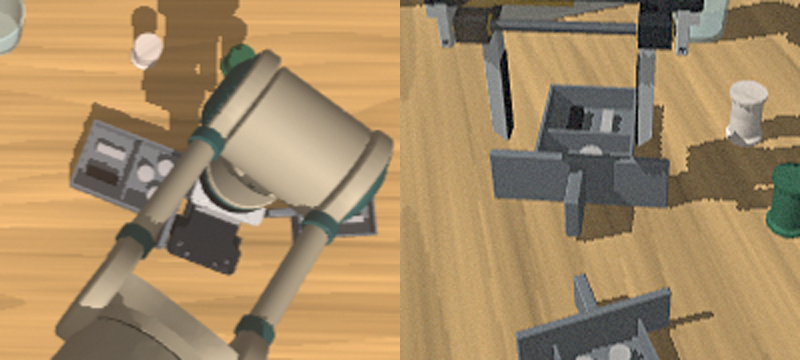

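The fin, at (572,200) in the right half, is centred between the open fingers (500 and 645). Descend, grip and lift a little.

Converted, 0.075 m is 0.15, 0.065 m is 0.13.

>>> step_arm --plan '[[[1, 0, 0, 0.07, 0], [1, 0, 0, 0.13, 0], [1, 0, 0, 0.15, 0], [1, 0, 0, 0.15, 0], [0, 0, 0, 0.15, 0], [0, 0, 0, 0.15, 0], [0, 0, 0, 0.15, 0], [0, 0, 0, 0.15, 0], [0, 0, 0, 0.15, 0], [0, 0, 0, 0.15, 0]]]' --newtons 30

```text
t: 2.58
ee_pos: [0.5513, -0.3255, 0.0154]
eef_rot: [0.819, 0.573, -0.0, -0.0]
ft_force: [-1.6, 0.2, 0.7]
width: 0.0375
grip_force: 0.0
```

>>> step_arm --plan '[[[0, 0, 0, 0, 0], [0, 0, 0, 0, 0], [0, 0, 0, 0, 0], [0, 0, 0, 0, 0], [0, 0, 0, 0, 0]]]'

```text
t: 3.2
ee_pos: [0.5514, -0.3256, 0.0154]
eef_rot: [0.819, 0.573, -0.0, 0.0]
ft_force: [0.6, 0.2, -1.9]
width: 0.0115
grip_force: 30.0
```

Converted, 0.144 m is 0.288, 0.0035 m is 0.007, -25 degrees is -0.0694.

>>> step_arm --plan '[[[0, 0, 0, -0.016, 0], [0, 0, 0, -0.036, 0], [0, 0, 0, -0.036, 0], [0, 0.04, 0.002, -0.036, -0.0139], [0, 0.09, 0.002, -0.036, -0.0278], [0, 0.14, 0.004, -0.036, -0.0417], [0, 0.19, 0.006, -0.036, -0.0556], [0, 0.24, 0.006, -0.036, -0.0694], [0, 0.27, 0.007, -0.036, -0.0694], [0, 0.288, 0.007, -0.036, -0.0694], [0, 0.288, 0.007, -0.036, -0.0694], [0, 0.288, 0.007, -0.036, -0.0694]]]'

```text
t: 4.7
ee_pos: [0.6037, -0.1922, 0.0334]
eef_rot: [0.676, 0.737, -0.0, 0.0]
ft_force: [0.0, 0.1, -1.2]
width: 0.012
grip_force: 30.0
```

```bash
python3 - <<'E'
from h import *
import cv2
from scipy.spatial.transform import Rotation as R
a=[cv2.resize(cams.grab_frame(n)[r:r+150,c:c+100,::-1],None,fx=4,fy=4,interpolation=cv2.INTER_CUBIC) for n,r,c in(("top",140,200),("side",130,200))]
cv2.imwrite("pics/c.png",cv2.convertScaleAbs(np.hstack(a),alpha=1.4))
s=env.read_state();r=R.from_quat(s["eef_rot"]).as_matrix();print(s["t"],s["ee_pos"],np.degrees(np.arctan2(r[1,0],r[0,0])),s["ft_force"],s["wrist_torque"])
E
```

```text
4.8 [ 0.60368241 -0.19223289  0.03346039] 94.92330003263596 [-0.12093475  0.60600972 -1.18944106] [-0.07115009 -0.06921349 -0.04747877]
```

View pics/c.png

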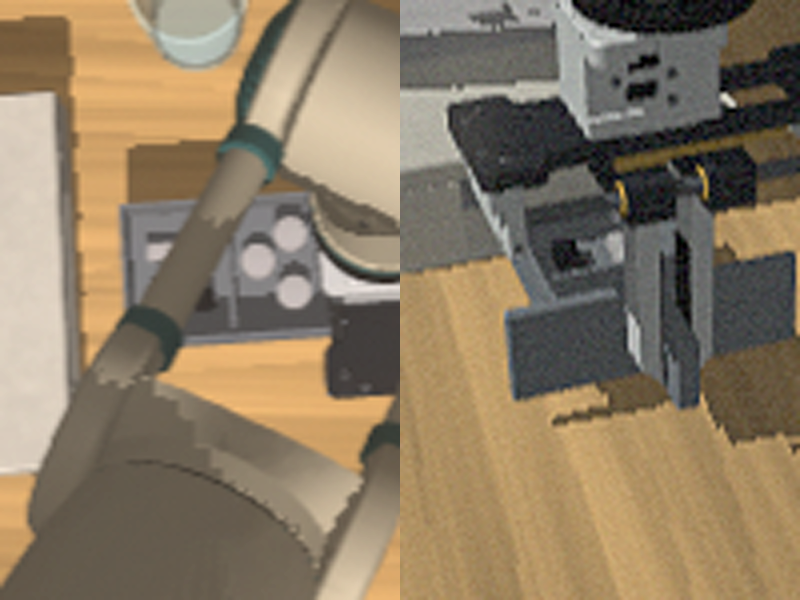

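Tray is held level-looking and in line with the machine: nose edge in the top half runs (122,205)–(132,345), bed edge at col ~60–75. I'll check its lateral offset and nose position.

```bash
python3 - <<'E'
from h import *
O=np.array([.5877,-.0128]);X=np.array([-.0872,.9962]);Y=np.array([-.9962,-.0872])
t=lambda u,v:(200+(u+.5)/4-.5,140+(v+.5)/4-.5)
for u in((122,205),(132,345),(335,332)):
  for z in(.035,.043):
    p=ray("top",t(*u),z)[:2]-O; print(u,z,(p@X).round(4),(p@Y).round(4))
for u in((55,95),(75,465)): p=ray("top",t(*u),.066)[:2]-O; print(u,(p@X).round(4),(p@Y).round(4))
p=np.array([.6037,-.1922])-O; print(p@X,p@Y)
E
```

```text
(122, 205) 0.035 -0.0334 -0.0453
(122, 205) 0.043 -0.034 -0.044
(132, 345) 0.035 -0.0344 0.0385
(132, 345) 0.043 -0.0351 0.0393
(335, 332) 0.035 -0.1541 0.0391
(335, 332) 0.043 -0.1539 0.0399
(55, 95) -0.0005 -0.1078
(75, 465) -0.0004 0.1076
-0.18011348000000002 -0.0002955200000000144
```

Converted, 0.05 m is 0.1, 0.046 m is 0.092.

>>> step_arm --plan '[[[0, 0.04, 0, 0, 0], [0, 0.056, 0, 0, 0], [0, 0.068, 0, 0, 0], [0, 0.076, 0, 0, 0], [0, 0.084, 0, 0, 0], [0, 0.092, 0, 0, 0], [0, 0.1, 0, 0, 0], [0, 0.1, 0, 0, 0]]]'

```text
t: 5.8
ee_pos: [0.5995, -0.1414, 0.0335]
eef_rot: [0.676, 0.737, -0.0, 0.0]
ft_force: [0.2, -0.9, -1.3]
width: 0.0117
grip_force: 30.0
```

Converted, 0.022 m is 0.044, 0.018 m is 0.036.

>>> step_arm --plan '[[[0, 0.012, 0, 0, 0], [0, 0.024, 0, 0, 0], [0, 0.036, 0, 0, 0], [0, 0.044, 0, 0, 0], [0, 0.044, 0, 0, 0]]]'

```text
t: 6.42
ee_pos: [0.5976, -0.1193, 0.0335]
eef_rot: [0.675, 0.737, -0.0, 0.0]
ft_force: [-0.5, 0.1, -0.8]
width: 0.0121
grip_force: 30.0
```

```bash
cat >> h.py <<'E'
O=np.array([.5877,-.0128]);X=np.array([-.0872,.9962]);Y=np.array([-.9962,-.0872])
def st():
    s=env.read_state();p=s["ee_pos"];f=s["ft_force"];print(round(s["t"],2),"x,y,z mm",((p[:2]-O)@X*1e3).round(1),((p[:2]-O)@Y*1e3).round(1),(p[2]*1e3).round(1),"F",(f[:2]@X).round(2),(f[:2]@Y).round(2),f[2].round(2),"T",(s["wrist_torque"][:2]@X).round(3),(s["wrist_torque"][:2]@Y).round(3),s["wrist_torque"][2].round(3),"grip",s["grip_force"],s["width"])
E
python3 -c "
from h import *
st()"
```

```text
6.42 x,y,z mm -107.0 -0.6 33.5 F 0.11 0.45 -0.78 T -0.077 0.055 -0.013 grip 29.987053871154785 0.012056414981234581
```

Converted, 0.008 m is 0.016, 0.006 m is 0.012.

>>> step_arm --plan '[[[0, 0, 0, 0.008, 0], [0, 0.002, 0, 0.016, 0], [0, 0.004, 0, 0.016, 0], [0, 0.006, 0, 0.016, 0], [0, 0.008, 0, 0.016, 0], [0, 0.01, 0, 0.016, 0], [0, 0.012, 0, 0.016, 0], [0, 0.012, 0, 0.016, 0]]]' --newtons 20

```text
t: 7.42
ee_pos: [0.5978, -0.1148, 0.0259]
eef_rot: [0.675, 0.737, -0.0, 0.001]
ft_force: [1.1, -3.6, -0.5]
width: 0.0118
grip_force: 20.0
```

```bash
python3 -c "
from h import *
st()"
```

```text
7.42 x,y,z mm -102.5 -1.2 25.9 F -3.65 -0.76 -0.48 T -0.105 0.706 0.098 grip 20.003030598163605 0.01177004432121024
```

Contact is on the +y wall (torque z positive), so the gap lies toward −y, which is tool +y. I'll sweep that way under light pressure.

Converted, 0.002 m is 0.004, 0.001 m is 0.002.

>>> step_arm --plan '[[[0, 0, 0.002, 0, 0], [0, 0, 0.004, 0, 0], [0, 0, 0.004, 0, 0]]]'

```text
t: 7.8
ee_pos: [0.5991, -0.1143, 0.0256]
eef_rot: [0.675, 0.737, -0.0, 0.0]
ft_force: [-1.5, -6.1, -0.1]
width: 0.0121
grip_force: 20.1
```

```bash
python3 -c "
from h import *
st()"
```

```text
7.8 x,y,z mm -102.1 -2.5 25.6 F -5.99 2.06 -0.09 T 0.13 0.991 0.271 grip 20.103027820587158 0.012073662611179897
```

Converted, 0.002 m is 0.004, 0.001 m is 0.002.

>>> step_arm --plan '[[[0, 0, 0.002, 0, 0], [0, 0, 0.004, 0, 0], [0, 0, 0.004, 0, 0]]]'

```text
t: 8.18
ee_pos: [0.6008, -0.1136, 0.0254]
eef_rot: [0.675, 0.737, -0.0, -0.0]
ft_force: [-1.5, -5.2, -0.3]
width: 0.0119
grip_force: 20.3
```

```bash
python3 -c "
from h import *
st()"
```

```text
8.18 x,y,z mm -101.6 -4.2 25.4 F -5.03 1.95 -0.33 T 0.218 0.848 0.379 grip 20.31196653842926 0.011852566557285815
```

Converted, 0.002 m is 0.004, 0.001 m is 0.002.

>>> step_arm --plan '[[[0, 0, 0.002, 0, 0], [0, 0, 0.004, 0, 0], [0, 0, 0.004, 0, 0]]]'

```text
t: 8.55
ee_pos: [0.6026, -0.1129, 0.0253]
eef_rot: [0.676, 0.737, -0.0, -0.001]
ft_force: [-1.4, -2.9, -0.8]
width: 0.0122
grip_force: 20.5
```

```bash
python3 -c "
from h import *
st()"
```

```text
8.55 x,y,z mm -101.0 -6.2 25.3 F -2.73 1.61 -0.81 T 0.319 0.589 0.352 grip 20.490059852600098 0.012157738482135277
```

Converted, 0.002 m is 0.004, 0.001 m is 0.002.

>>> step_arm --plan '[[[0, 0, 0.002, 0, 0], [0, 0, 0.004, 0, 0], [0, 0, 0.004, 0, 0]]]'

```text
t: 8.93
ee_pos: [0.6051, -0.1128, 0.0253]
eef_rot: [0.676, 0.737, 0.0, -0.0]
ft_force: [-2.0, -2.3, -0.9]
width: 0.0122
grip_force: 20.3
```

```bash
python3 -c "
from h import *
st()"
```

```text
8.93 x,y,z mm -101.2 -8.6 25.3 F -2.1 2.22 -0.91 T 0.281 0.553 0.387 grip 20.319025218486786 0.01224050737042212
```

Converted, 0.002 m is 0.004, 0.001 m is 0.002.

>>> step_arm --plan '[[[0, 0.002, 0, 0, 0], [0, 0.004, 0, 0, 0], [0, 0.004, 0, 0, 0]]]'

```text
t: 9.3
ee_pos: [0.606, -0.1123, 0.0259]
eef_rot: [0.675, 0.737, -0.0, 0.002]
ft_force: [-0.6, -6.4, -2.3]
width: 0.012
grip_force: 20.5
```

```bash
python3 -c "
from h import *
st()"
```

```text
9.3 x,y,z mm -100.7 -9.5 25.9 F -6.36 1.16 -2.34 T 0.163 1.16 0.42 grip 20.467133224010468 0.011996393573787893
```

Converted, 0.002 m is 0.004, -0.001 m is -0.002.

>>> step_arm --plan '[[[0, -0.002, 0, 0, 0], [0, -0.002, 0.002, 0, 0], [0, -0.002, 0.004, 0, 0], [0, -0.002, 0.004, 0, 0]]]'

```text
t: 9.8
ee_pos: [0.607, -0.1119, 0.0254]
eef_rot: [0.676, 0.737, -0.0, 0.0]
ft_force: [-1.8, -4.1, -1.3]
width: 0.0125
grip_force: 20.7
```

```bash
python3 -c "
from h import *
st()"
```

```text
9.8 x,y,z mm -100.4 -10.6 25.4 F -3.93 2.18 -1.3 T 0.307 0.952 0.459 grip 20.662757456302643 0.012528008372923307
```

Converted, 0.002 m is 0.004, 0.001 m is 0.002.

>>> step_arm --plan '[[[0, 0, 0.002, 0, 0], [0, 0, 0.004, 0, 0], [0, 0, 0.004, 0, 0]]]'

```text
t: 10.18
ee_pos: [0.6087, -0.1113, 0.0253]
eef_rot: [0.676, 0.737, -0.0, -0.0]
ft_force: [-1.2, -2.6, -1.2]
width: 0.0125
grip_force: 20.8
```

```bash
python3 - <<'E'
from h import *
import cv2
st()
a=[cv2.resize(cams.grab_frame(n)[r:r+150,c:c+100,::-1],None,fx=4,fy=4,interpolation=cv2.INTER_CUBIC) for n,r,c in(("top",140,200),("side",100,200))]
cv2.imwrite("pics/d.png",cv2.convertScaleAbs(np.hstack(a),alpha=1.5))
E
```

```text
10.18 x,y,z mm -100.0 -12.4 25.3 F -2.49 1.42 -1.23 T 0.363 0.676 0.479 grip 20.83769828081131 0.012492174453679655
```

View pics/d.png

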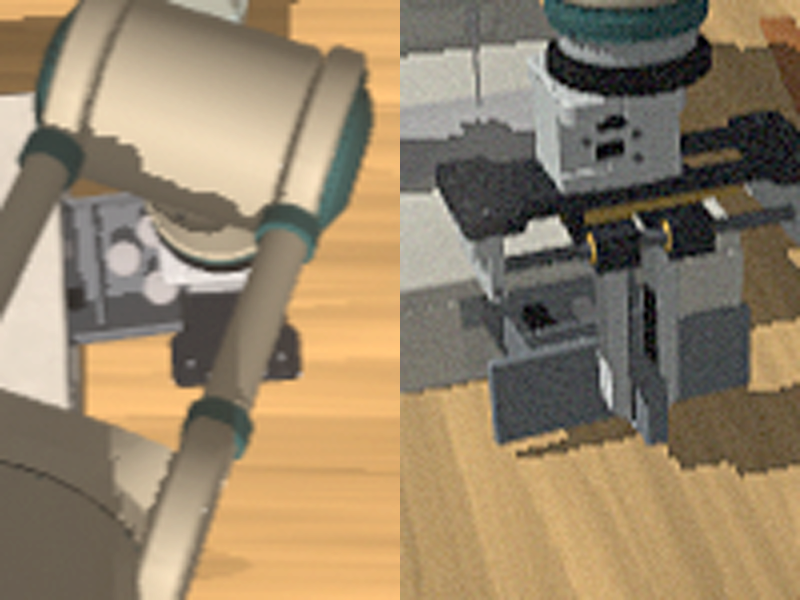

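The tray has yawed a little in the pads: its box edge (75,343)–(180,332) is about 2–3° off, because the nose lags under friction. Back off, grip firmer, let it straighten, then probe by separate touches.

Converted, -0.006 m is -0.012, -0.004 m is -0.008.

>>> step_arm --plan '[[[0, -0.004, 0, 0, 0], [0, -0.008, 0, 0, 0], [0, -0.012, 0, 0, 0], [0, -0.012, 0, 0, 0], [0, -0.012, 0, 0, 0]]]' --newtons 45

```text
t: 10.9
ee_pos: [0.6105, -0.118, 0.0258]
eef_rot: [0.676, 0.737, 0.001, 0.001]
ft_force: [0.4, 0.5, -1.4]
width: 0.0118
grip_force: 45.0
```

```bash
python3 - <<'E'
from h import *
import cv2
st()
a=cams.grab_frame("top")[180:230,205:255,::-1]
b=cams.grab_frame("side")[150:220,200:300,::-1]
cv2.imwrite("pics/e.png",cv2.convertScaleAbs(np.hstack([cv2.resize(a,(400,400),interpolation=cv2.INTER_CUBIC),cv2.resize(b,(400,400),interpolation=cv2.INTER_CUBIC)]),alpha=1.5))
E
```

```text
10.9 x,y,z mm -106.8 -13.5 25.8 F 0.44 -0.45 -1.38 T -0.08 0.036 0.06 grip 44.993664622306824 0.011793473837229786
```

View pics/e.png

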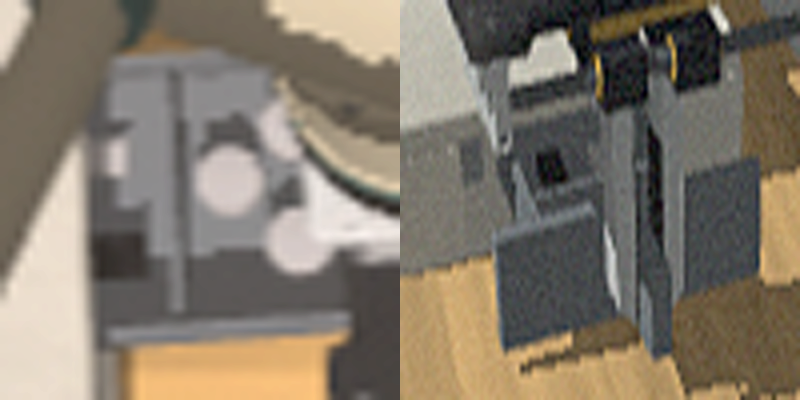

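```bash
python3 - <<'E'
from h import *
t=lambda u,v:(205+(u+.5)/8-.5,180+(v+.5)/8-.5)
for u in((110,333),(345,319),(130,58),(230,55)):
    p=ray("top",t(*u),.036)[:2]-O; print(u,p@X,p@Y)
E
```

```text
(110, 333) -0.0014287950746651483 0.02515295557476289
(345, 319) -0.070858526420089 0.025865915704717756
(130, 58) -0.011878419984477837 -0.056549774278888465
(230, 55) -0.04168329871805641 -0.055309159643591135
```

Converted, 0.008 m is 0.016, 0.007 m is 0.014.

>>> step_arm --plan '[[[0, 0, -0.004, 0, 0], [0, 0.006, -0.004, 0, 0], [0, 0.008, -0.004, 0, 0], [0, 0.01, -0.004, 0, 0], [0, 0.012, -0.004, 0, 0], [0, 0.014, -0.004, 0, 0], [0, 0.016, -0.004, 0, 0], [0, 0.016, -0.004, 0, 0]]]'

```text
t: 12.0
ee_pos: [0.6073, -0.1143, 0.0263]
eef_rot: [0.675, 0.738, -0.002, 0.003]
ft_force: [-2.1, -10.8, 0.8]
width: 0.0119
grip_force: 45.0
```

```bash
python3 -c "
from h import *
st()"
```

```text
12.0 x,y,z mm -102.9 -10.7 26.3 F -10.63 3.02 0.83 T 0.399 1.963 -0.028 grip 44.99783277511597 0.011853532062088022
```

Contact has switched to the −y wall, so the gap is between the two. Back off, step 1.5 mm toward +y and probe again.

Converted, -0.005 m is -0.01, -0.004 m is -0.008.

>>> step_arm --plan '[[[0, -0.006, 0, 0, 0], [0, -0.01, 0, 0, 0], [0, -0.01, -0.004, 0, 0], [0, -0.008, -0.004, 0, 0], [0, -0.006, -0.004, 0, 0], [0, -0.004, -0.004, 0, 0], [0, -0.002, -0.004, 0, 0], [0, -0.002, -0.004, 0, 0]]]'

```text
t: 13.0
ee_pos: [0.6049, -0.1109, 0.0255]
eef_rot: [0.676, 0.737, -0.0, 0.0]
ft_force: [-0.2, 0.3, -1.4]
width: 0.0118
grip_force: 45.0
```

```bash
python3 -c "
from h import *
st()"
```

```text
13.0 x,y,z mm -99.3 -8.6 25.5 F 0.32 0.2 -1.38 T -0.065 0.142 -0.03 grip 44.993709325790405 0.011829519866702151
```

It's free past the former contact point, so the nose is in the gap. Advance gently.

Converted, 0.006 m is 0.012, 0.005 m is 0.01.

>>> step_arm --plan '[[[0, 0.002, 0, 0, 0], [0, 0.004, 0, 0, 0], [0, 0.006, 0, 0, 0], [0, 0.008, 0, 0, 0], [0, 0.01, 0, 0, 0], [0, 0.012, 0, 0, 0], [0, 0.012, 0, 0, 0]]]' --newtons 25

```text
t: 13.88
ee_pos: [0.6044, -0.105, 0.0255]
eef_rot: [0.676, 0.737, -0.0, 0.0]
ft_force: [-0.2, 0.2, -0.4]
width: 0.0119
grip_force: 25.0
```

```bash
python3 -c "
from h import *
st()"
```

```text
13.88 x,y,z mm -93.3 -8.6 25.5 F 0.19 0.23 -0.38 T -0.08 0.09 -0.001 grip 24.99371588230133 0.011883820412768982
```

Converted, 0.014 m is 0.028, 0.012 m is 0.024.

>>> step_arm --plan '[[[0, 0.004, 0, 0, 0], [0, 0.008, 0, 0, 0], [0, 0.012, 0, 0, 0], [0, 0.016, 0, 0, 0], [0, 0.02, 0, 0, 0], [0, 0.024, 0, 0, 0], [0, 0.028, 0, 0, 0], [0, 0.028, 0, 0, 0]]]'

```text
t: 14.88
ee_pos: [0.6031, -0.091, 0.0255]
eef_rot: [0.676, 0.737, -0.0, 0.0]
ft_force: [0.1, 1.0, -1.4]
width: 0.0117
grip_force: 25.0
```

```bash
python3 -c "
from h import *
st()"
```

```text
14.88 x,y,z mm -79.2 -8.6 25.5 F 0.95 -0.17 -1.4 T -0.067 0.105 -0.006 grip 24.99370962381363 0.011659533530100054
```

Converted, 0.01 m is 0.02, 0.006 m is 0.012.

>>> step_arm --plan '[[[0, 0.004, 0, 0, 0], [0, 0.008, 0, 0, 0], [0, 0.012, 0, 0, 0], [0, 0.016, 0, 0, 0], [0, 0.02, 0, 0, 0], [0, 0.02, 0, 0, 0]]]'

```text
t: 15.62
ee_pos: [0.6022, -0.081, 0.0255]
eef_rot: [0.676, 0.737, -0.0, -0.0]
ft_force: [0.0, 1.3, -0.7]
width: 0.0119
grip_force: 25.0
```

```bash
python3 -c "
from h import *
st()"
```

```text
15.62 x,y,z mm -69.2 -8.5 25.5 F 1.25 -0.15 -0.72 T -0.136 0.073 0.009 grip 24.99378651380539 0.01190155283476577
```

Converted, 0.014 m is 0.028, 0.012 m is 0.024.

>>> step_arm --plan '[[[0, 0.004, 0, 0, 0], [0, 0.008, 0, 0, 0], [0, 0.012, 0, 0, 0], [0, 0.016, 0, 0, 0], [0, 0.02, 0, 0, 0], [0, 0.024, 0, 0, 0], [0, 0.028, 0, 0, 0], [0, 0.028, 0, 0, 0]]]'

```text
t: 16.62
ee_pos: [0.6011, -0.0671, 0.0255]
eef_rot: [0.676, 0.737, -0.0, 0.0]
ft_force: [-0.5, 0.5, -1.6]
width: 0.0119
grip_force: 25.0
```

```bash
python3 -c "
from h import *
st()"
```

```text
16.62 x,y,z mm -55.2 -8.6 25.5 F 0.5 0.48 -1.59 T -0.147 0.06 -0.051 grip 24.993746280670166 0.011870651069708192
```

Converted, 0.01 m is 0.02, 0.008 m is 0.016.

>>> step_arm --plan '[[[0, 0.004, 0, 0.002, 0], [0, 0.008, 0, 0.004, 0], [0, 0.012, 0, 0.006, 0], [0, 0.016, 0, 0.006, 0], [0, 0.02, 0, 0.006, 0], [0, 0.02, 0, 0.006, 0]]]'

```text
t: 17.38
ee_pos: [0.6002, -0.0571, 0.0225]
eef_rot: [0.676, 0.737, -0.0, 0.0]
ft_force: [-0.4, -0.1, -1.5]
width: 0.0117
grip_force: 25.0
```

```bash
python3 -c "
from h import *
st()"
```

```text
17.38 x,y,z mm -45.2 -8.6 22.5 F -0.08 0.43 -1.53 T -0.039 0.042 0.035 grip 24.993779361248016 0.011678858603397896
```

>>> step_arm --plan '[[[0, 0.004, 0, 0.002, 0], [0, 0.008, 0, 0.002, 0], [0, 0.012, 0, 0.002, 0], [0, 0.016, 0, 0.002, 0], [0, 0.02, 0, 0.002, 0], [0, 0.022, 0, 0.002, 0], [0, 0.024, 0, 0.002, 0], [0, 0.024, 0, 0.002, 0]]]'

```text
t: 18.38
ee_pos: [0.5992, -0.0452, 0.0215]
eef_rot: [0.676, 0.737, 0.0, -0.0]
ft_force: [-0.1, -0.0, -0.7]
width: 0.0121
grip_force: 25.0
```

```bash
python3 -c "
from h import *
st()"
```

```text
18.38 x,y,z mm -33.3 -8.6 21.5 F 0.01 0.13 -0.68 T -0.036 -0.05 0.018 grip 24.993920624256134 0.012091652156433173
```

>>> step_arm --plan '[[[0, 0.002, 0, 0, 0], [0, 0.004, 0, 0, 0], [0, 0.006, 0, 0, 0], [0, 0.006, 0, 0, 0]]]'

```text
t: 18.88
ee_pos: [0.5989, -0.0422, 0.0215]
eef_rot: [0.676, 0.737, 0.0, -0.0]
ft_force: [-0.2, 0.3, -1.4]
width: 0.0123
grip_force: 25.0
```

```bash
python3 -c "
from h import *
st()"
```

```text
18.88 x,y,z mm -30.2 -8.6 21.5 F 0.32 0.2 -1.4 T -0.077 0.021 -0.022 grip 24.994200468063354 0.012321397232969877
```

Converted, 0.003 m is 0.006, 0.002 m is 0.004.

>>> step_arm --plan '[[[0, 0.002, 0, 0, 0], [0, 0.004, 0, 0, 0], [0, 0.006, 0, 0, 0], [0, 0.006, 0, 0, 0]]]'

```text
t: 19.38
ee_pos: [0.5987, -0.0401, 0.0215]
eef_rot: [0.676, 0.737, -0.0, 0.0]
ft_force: [-0.1, -4.2, -0.0]
width: 0.0119
grip_force: 25.0
```

```bash
python3 -c "
from h import *
st()"
```

```text
19.38 x,y,z mm -28.2 -8.5 21.5 F -4.22 0.49 -0.05 T 0.055 0.647 -0.13 grip 25.01285970211029 0.011913932299595026
```

Converted, 0.002 m is 0.004, 0.001 m is 0.002.

>>> step_arm --plan '[[[0, 0.002, 0, 0, 0], [0, 0.004, 0, 0, 0], [0, 0.004, 0, 0, 0]]]'

```text
t: 19.75
ee_pos: [0.5985, -0.0398, 0.0215]
eef_rot: [0.676, 0.737, -0.001, 0.001]
ft_force: [-0.4, -8.3, -1.1]
width: 0.0118
grip_force: 25.0
```

```bash
python3 -c "
from h import *
st()"
```

```text
19.75 x,y,z mm -27.9 -8.4 21.5 F -8.24 1.08 -1.07 T 0.196 1.314 -0.245 grip 25.037816762924194 0.011805903150258245
```

The face plate has met the machine at the expected depth. Ease off, release and rise.

Converted, -0.18 m is -0.36, -0.15 m is -0.3.

>>> step_arm --plan '[[[0, -0.002, 0, 0.001, 0], [0, -0.002, 0, 0.001, 0], [0.5, -0.002, 0, 0.001, 0], [0.5, -0.002, 0, 0.001, 0], [0.5, -0.002, 0, 0.001, 0], [0.5, -0.002, 0, 0.001, 0], [0.5, -0.002, 0, 0.001, 0], [0.5, -0.002, 0, -0.02, 0], [0.5, -0.002, 0, -0.06, 0], [0.5, -0.06, 0, -0.16, 0], [0.5, -0.16, 0, -0.24, 0], [0.5, -0.28, 0, -0.3, 0], [0.5, -0.36, 0, -0.3, 0], [0.5, -0.36, 0, -0.3, 0]]]'

```text
t: 21.5
ee_pos: [0.6146, -0.2203, 0.1727]
eef_rot: [0.677, 0.736, -0.0, 0.002]
ft_force: [-0.5, 1.0, -0.9]
width: 0.0467
grip_force: 0.0
```

```bash
python3 - <<'E'
from h import *
import cv2
st()
a=cams.grab_frame("top")[170:250,195:275,::-1]
b=cams.grab_frame("side")[140:220,180:260,::-1]
cv2.imwrite("pics/f.png",cv2.convertScaleAbs(np.hstack([cv2.resize(a,(400,400),interpolation=cv2.INTER_CUBIC),cv2.resize(b,(400,400),interpolation=cv2.INTER_CUBIC)]),alpha=1.5))
E
```

```text
21.5 x,y,z mm -209.1 -8.7 172.7 F 1.01 0.41 -0.9 T -0.047 0.018 0.019 grip 0.0 0.046680799175876676
```

View pics/f.png

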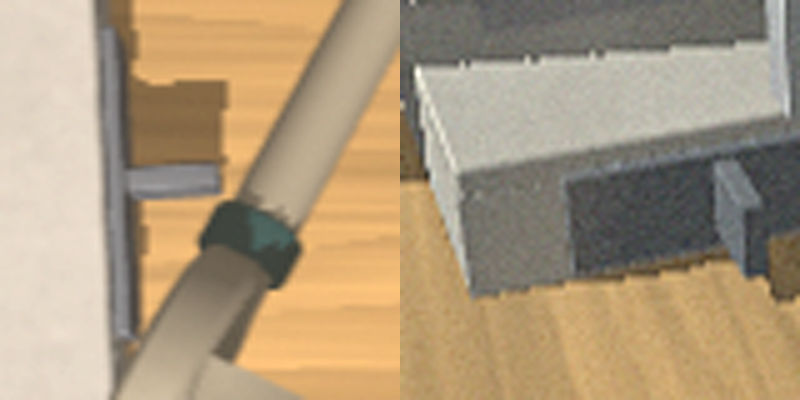

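The tray is in and the face plate lies along the end face (rear edge (120,35)–(136,335) in the left half), with the fin at (175,180). I'll measure flushness along the plate.

```bash
python3 - <<'E'
from h import *
t=lambda u,v:(195+(u+.5)/5-.5,170+(v+.5)/5-.5)
for u,z in(((119,35),.056),((126,140),.056),((129,220),.056),((135,335),.056),((220,180),.052),((98,60),.066),((106,220),.066),((112,340),.066)):
    p=ray("top",t(*u),z)[:2]-O; print(u,z,(p@X*1e3).round(1),(p@Y*1e3).round(1))
E
```

```text
(119, 35) 0.056 -9.5 -77.6
(126, 140) 0.056 -10.1 -27.6
(129, 220) 0.056 -9.4 10.1
(135, 335) 0.056 -9.2 63.6
(220, 180) 0.052 -52.5 -6.2
(98, 60) 0.066 -0.1 -64.5
(106, 220) 0.066 0.2 10.6
(112, 340) 0.066 0.4 65.9
```

Gap is about 0.5–1.5 mm. A gentle nudge on the fin's end with shut fingers will make sure it is home.

>>> step_arm --plan '[[[0, 0.1, -0.004, 0, 0], [0, 0.18, -0.004, 0, 0], [0, 0.22, -0.004, 0.1, 0], [0, 0.22, -0.004, 0.2, 0], [0, 0.22, -0.004, 0.28, 0], [0, 0.22, -0.004, 0.29, 0], [0, 0.24, -0.004, 0.29, 0], [0, 0.26, -0.004, 0.29, 0], [0, 0.27, -0.004, 0.29, 0], [0, 0.276, -0.004, 0.29, 0], [0, 0.276, -0.004, 0.29, 0]]]'

```text
t: 22.98
ee_pos: [0.6003, -0.0792, 0.0269]
eef_rot: [0.676, 0.737, 0.0, 0.0]
ft_force: [-0.1, -0.4, 0.7]
width: 0.0003
grip_force: 0.0
```

```bash
python3 -c "
from h import *
st()"
```

```text
22.98 x,y,z mm -67.3 -6.8 26.9 F -0.42 0.11 0.65 T -0.069 0.065 0.0 grip 0.0 0.0003263126980099715
```

Converted, 0.006 m is 0.012, 0.005 m is 0.01.

>>> step_arm --plan '[[[0, 0.002, 0, 0, 0], [0, 0.004, 0, 0, 0], [0, 0.006, 0, 0, 0], [0, 0.008, 0, 0, 0], [0, 0.01, 0, 0, 0], [0, 0.012, 0, 0, 0], [0, 0.012, 0, 0, 0]]]'

```text
t: 23.85
ee_pos: [0.5998, -0.075, 0.0265]
eef_rot: [0.675, 0.737, -0.001, 0.001]
ft_force: [0.2, -5.7, -1.1]
width: 0.0009
grip_force: 2.6
```

```bash
python3 -c "
from h import *
st()"
```

```text
23.85 x,y,z mm -63.0 -6.6 26.5 F -5.71 0.26 -1.13 T 0.095 0.987 0.038 grip 2.5679920613765717 0.0009457846129484756
```

Converted, 0.001 m is 0.002.

>>> step_arm --plan '[[[0, 0.002, 0, 0, 0], [0, 0.002, 0, 0, 0], [0, 0.002, 0, 0, 0]]]'

```text
t: 24.22
ee_pos: [0.5998, -0.075, 0.0265]
eef_rot: [0.675, 0.738, -0.001, 0.002]
ft_force: [-0.9, -7.6, -1.5]
width: 0.0003
grip_force: 3.7
```

```bash
python3 -c "
from h import *
st()"
```

```text
24.23 x,y,z mm -63.0 -6.6 26.5 F -7.46 1.52 -1.51 T 0.081 1.336 -0.021 grip 3.6640353687107563 0.0003302253143664158
```

Converted, -0.14 m is -0.28, -0.12 m is -0.24.

>>> step_arm --plan '[[[0, -0.008, 0, 0, 0], [0, -0.03, 0, 0, 0], [0, -0.1, 0, 0, 0], [0, -0.14, 0, -0.1, 0], [0, -0.18, 0, -0.2, 0], [0, -0.24, 0, -0.28, 0], [0, -0.24, 0, -0.28, 0]]]'

```text
t: 25.1
ee_pos: [0.6124, -0.195, 0.1704]
eef_rot: [0.677, 0.736, 0.001, 0.004]
ft_force: [0.1, -0.3, -0.5]
width: 0.0005
grip_force: 0.0
```

```bash
python3 - <<'E'
from h import *
import cv2
st()
a=cams.grab_frame("top")[130:250,195:275,::-1]
b=cams.grab_frame("side")[140:220,180:260,::-1]
cv2.imwrite("pics/g.png",cv2.convertScaleAbs(np.hstack([cv2.resize(a,(400,600),interpolation=cv2.INTER_CUBIC),cv2.resize(b,(400,600),interpolation=cv2.INTER_CUBIC)]),alpha=1.5))
E
```

```text
25.1 x,y,z mm -183.6 -8.7 170.4 F -0.31 -0.11 -0.54 T -0.05 0.028 0.008 grip 0.0 0.0005106318841161249
```

View pics/g.png

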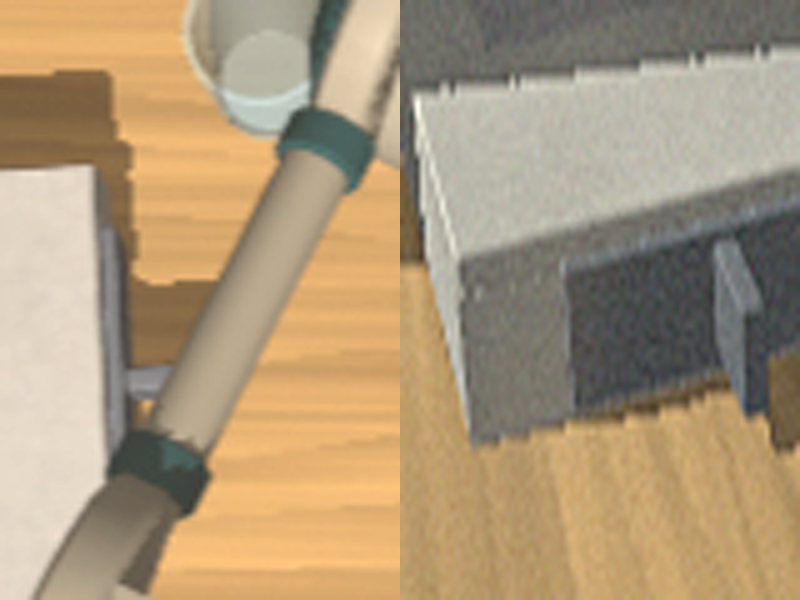

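The plate, at cols 105–125 in the left half, lies flat along the end face. Under pressure it didn't move any further, so it is home. The tumbler hasn't moved and the gripper is clear.

```bash
python3 -c "
from station import env
print(env.hand_in())"
```

```text
the job is handed in; nothing more can be done
None
```

The tray is in the bay and pushed in until it stopped, with its face plate against the machine; it has been let go, the tumbler and spools were never touched, and the job is handed in (no verdict was returned).

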